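# Seat the notched blade on the holder's locating pin

### The job

Pick up the notched steel blade and lay it flat, same side up, on the bed rail of the blade holder, with its notch over the locating pin and its notched side against the heel stop; press it home with about 10 N for half a second, then let go. The pin may be clamped a little to either side, so feel for it with the blade and push gently, never forcing the blade against the holder. Leave the other things on the bench where they are.

Things in the scene. Friction and masses are not known exactly. Their poses are not given: they have to be found in the camera images.
- blade: Plain steel chisel blade, flat bar 38 (x) x 160 (y) x 8 (z) mm, about 0.25 kg, flat on the bench; the only blade with a notch. Origin: centre of its underside, z up. Cutting bevel: the short end at y = -80. Notch: in the +x long side. Grip it across the 38 mm width at its middle (y near 0), where the holder leaves room for the fingers on both sides.
- notch (a point): Middle of the notch's flat bottom, at the blade's underside: blade x = +11, y = +34 mm. The notch is 9 mm wide (blade y = 29.5 to 38.5), 8 mm deep, open to the +x side and through the full thickness.
- holder: Blade holder, fixed. Aluminium base x = -34 to 46, y = -80 to 80 mm, 10 high. Dark steel bed rail 20 (x) x 132 (y) mm centred on the origin, flat top at z = 30. Origin: underside below the rail's centre, z up. Blade home: axes parallel to the holder's, origin at x = 0, z = 30 mm, y = -16 to 16 as the pin demands. Force of the blade on the holder must stay below 30 N.
- heel (a point): Centre of the heel stop's flat front face (faces the holder's -x), at bed height: holder x = 19, y = -51, z = 30 mm. The stop is 18 mm wide in y, top at z = 45 mm. The home blade's notched side lies against it.
- pin_middle (a point): A point on the holder (x = 14, y = 34, z = 30 mm), NOT the pin itself. The upright round pin, 6 mm thick, top at z = 43, is clamped up to 16 mm from this point along the holder's y, unmeasured: look or feel for it. Its carrier is 15 mm wide in y, top z = 27, a knob to x = 50. If the notch misses the pin, the blade's side stops against it 8 mm short of home. The pin does not yield.
- oil_stone_0: Bystander: green-grey dressing stone stick, 25x100x13 mm. Origin: centre of the underside.
- oil_stone_1: Bystander: brown dressing stone stick, 20x85x12 mm. Origin: centre of the underside.
- cup_wheel: Bystander: pale round grinding cup wheel, 102 mm across, 24 mm high. Origin: centre of the underside.
- dust_brush: Bystander: flat wooden brush, 30x168x10 mm. Origin: centre of the underside.
- marker_pen: Bystander: white marker pen with red cap, 135 mm long, 16 mm thick. Origin: centre of the underside.
- pen_loupe: Bystander: black pen-shaped magnifier, 21x130x21 mm. Origin: centre of the underside.
- gauge_block_0: Bystander: small steel gauge block, 9x30x20 mm. Origin: centre of the underside.

How it is judged:
By the outcome, as a careful person would: the job done as asked, in the order asked, and still so for the second after the job is handed in, with the robot touching nothing.
It also fails if it takes over 72 s, if anything falls off the work surface, if the arm or the gripper's body presses on something with over 40 N, if the wrist force passes 120 N, or if a joint passes its speed limit or range.

### The arm

A 7-joint arm with a two-finger parallel gripper is mounted at the origin on a cart in front of the work surface, level with it; the furniture and walls round the work are solid. World frame = base frame: x ahead of the robot, y to its left, z up, the work surface at z = 0. Lengths are in m, angles in rad, forces in N, time in s.
With the tool pointing down it reaches from about 0.425 to 0.975 m from the base axis. Payload 16.7 kg.
Tool frame: the origin (TCP) lies midway between the tips of the shut fingers; the grasp point (between the pads) lies behind it (grip_depth is the z of the grasp point in the tool frame, in m); z points along the fingers, y is the line along which they close (so a half turn about z gives the same grasp; the last joint's range is limited). The gripper opens to 85 mm and grips with 20 to 120 N. Pads are 22 mm wide; open, the fingers measure 114 mm over their backs; the gripper's body (76 mm by 85 mm) begins 54 mm behind the grasp point. The pads swing forward as they close: fully open they stand 13 mm farther back than shut.
Start: joints at [-1.492, 0.426, 0.074, 1.606, -0.034, 1.111, -0.067], TCP at [0.152, 0.658, 0.231] pointing down, gripper open.
Joint ranges: [-2.85, 2.85], [-0.5, 2.14], [-1.23, 1.37], [0.21, 2.46], [-1.02, 4.16], [0.16, 2.05], [-2.73, 2.73]. Speed limits (rad/s): [1.89, 1.89, 2.39, 2.39, 3.01, 3.01, 3.01].

### API

Orientations are given as a unit quaternion [x, y, z, w].
In Python, from cell import sense, capture, finish_job, grip_depth gives the robot as it stands. The module is installed in compiled form; this text tells all that it offers.
- The arm moves only by the tool carry_out, never from a script. Its argument "steps" is a list of rows, each an object of numbers: "tx", "ty", "tz": the shift along the tool's x, y, z in m; "twist": the turn about the tool's z in rad; "gripper": the gripper command: -1 is shut, 1 is fully open, values between are in proportion. In form: [{"tx": .., "ty": .., "tz": .., "twist": .., "gripper": ..}, ...]. A call has 1 to 12 rows; each row shifts and turns the commanded pose from where the row before left it, along the tool's axes as they then stand; what a row does not reach is not made up. A row lasts 1/10 s, in which the tool goes at most 50 mm and 8.59 degrees, less where a joint would pass 70% of its speed; a pose out of reach is approached as far as the arm can. A call is refused whole if a number of a shift passes 0.05 or a number of a turn 0.15, either way. A call with a gripper value outside its range is refused whole. The fingers move at their own pace and stop on an object; "squeeze" is the grip in N (left out, the last holds). Time passes only in rows, so rows that do not move let the fingers close. It gives the time, the measured TCP pose, the force, the opening and the grip force at its end, in the units of the state.
- sense(): the state, without advancing time (a new reading comes with each control period).
- capture(name): name is "scene" or "top" or "wrist"; returns a dict with "color" (480x640x3 uint8, red, green, blue), "fx", "fy", "cx", "cy" (pixels), "R" (3x3) and "t" (3): a world point X has camera coordinates R X + t; the wrist camera has in their place "mount" (4x4, takes a point from camera to tool coordinates, whose origin is the TCP and whose axes are the flange's). Camera axes: x right, y down, z forward; pixel columns grow to the right and rows downward; lengths in m; the calibration is good to about 2 mm. A picture is of the moment at which its call begins: read the wrist's pose just before it. There is no depth.
- finish_job(): hands the job in; it is judged then, once.
The state is a dict: "t": time; "joints": joint angles; "joint_vel": joint speeds; "tau": joint torques, N m; "ee_pos": TCP position; "eef_rot": TCP orientation; "contact_force": force on the tool from outside, world axes, zero at the start; "torque": the same for the moment, N m; "width": finger opening in m; "gripper_force": force on a finger pad.
Only numpy, scipy, OpenCV 4.12 (cv2) and the standard library are available. Lean on these libraries where they do the work, as an engineer would, in place of code of your own. Each camera call takes 0.05 s, during which the arm holds its last target. There are 200 camera calls.

## Working session

There is one attempt and no reset: what is moved stays moved. The work goes in short steps, Python scripts to look and compute and a tool call to move; the robot and the scene stay as the last step left them, time stands still between calls to the robot, and variables do not carry over. Pictures are saved under pics/ and viewed, at most 10 in all, crops included, and the job is handed in when it is done.

Besides the shell and the picture viewer there is one more tool, called after ">>>" in YAML: its name, and indented under it one key for each argument. carry_out: Moves the arm, as the interface text tells. Its arguments: {"type":"object","properties":{"steps":{"type":"array","items":{"type":"object","properties":{"tx":{"type":"number"},"ty":{"type":"number"},"tz":{"type":"number"},"twist":{"type":"number"},"gripper":{"type":"number"}}}},"squeeze":{"type":"number"}},"required":["steps"]}

```bash
mkdir -p pics; cat > h.py <<'E'
import numpy as np, cv2, json
from scipy.spatial.transform import Rotation as Ro
from cell import sense, capture, finish_job, grip_depth
def cam(name):
    s=sense(); c=capture(name); np.set_printoptions(precision=4,suppress=True)
    K=np.array([[c['fx'],0,c['cx']],[0,c['fy'],c['cy']],[0,0,1]])
    if 'mount' in c:
        T=np.eye(4);T[:3,:3]=Ro.from_quat(s['eef_rot']).as_matrix();T[:3,3]=s['ee_pos']
        M=T@np.array(c['mount']); R=M[:3,:3].T; t=-R@M[:3,3]
    else: R=np.array(c['R']);t=np.array(c['t'])
    return c['color'],(K,R,t)
def ray(C,uv,z):
    K,R,t=C; o=-R.T@t; uv=np.atleast_2d(uv)
    d=(R.T@np.linalg.inv(K)@np.c_[uv,np.ones(len(uv))].T).T
    return o+d*((z-o[2])/d[:,2])[:,None]
def proj(C,X):
    K,R,t=C; p=(K@(R@np.atleast_2d(X).T+t[:,None])).T; return p[:,:2]/p[:,2:]
def save(n,im): cv2.imwrite('pics/'+n,im[:,:,::-1])
E
python3 - <<'E'
from h import *
print(sense(),grip_depth)
for n in ['top','scene']:
    im,C=cam(n); save(n+'.png',im); print(n,C, -C[1].T@C[2])
E
```

```text
{'t': 0.0, 'joints': array([-1.49246171,  0.42674107,  0.0738723 ,  1.60662012, -0.03406704,
        1.11078649, -0.06707291]), 'joint_vel': array([-0.00150966,  0.00049581, -0.00050395, -0.00087765, -0.0008956 ,
       -0.00177212, -0.00127638]), 'tau': array([-1.45491744e-03, -9.49813056e+01,  3.75962824e+00, -4.63532281e+01,
        1.90810865e-02,  9.57578042e-03, -2.89400180e-05]), 'ee_pos': array([0.15242055, 0.65714527, 0.23059941]), 'eef_rot': array([ 1.13675936e-01,  9.93517671e-01, -6.47829094e-04, -6.22610424e-06]), 'contact_force': array([ 0.35914704, -0.37409325,  0.42681376]), 'torque': array([-0.00943804,  0.02057851,  0.00382864]), 'gripper_force': 0.0, 'width': 0.08552933704302097} -0.0187
top (array([[456.0511,   0.    , 325.0237],
       [  0.    , 456.0511, 238.8967],
       [  0.    ,   0.    ,   1.    ]]), array([[ 0.0158, -0.9999, -0.0008],
       [-0.983 , -0.0154, -0.1827],
       [ 0.1827,  0.0037, -0.9832]]), array([-0.0104,  0.5385,  1.0661])) [ 0.3348 -0.0061  1.1465]
scene (array([[597.057 ,   0.    , 314.9526],
       [  0.    , 597.057 , 232.5094],
       [  0.    ,   0.    ,   1.    ]]), array([[ 0.3197, -0.9475,  0.0018],
       [-0.8258, -0.2796, -0.4899],
       [ 0.4646,  0.1552, -0.8718]]), array([-0.1565,  0.4771,  1.5276])) [-0.2657 -0.252   1.5658]
```

View pics/top.png

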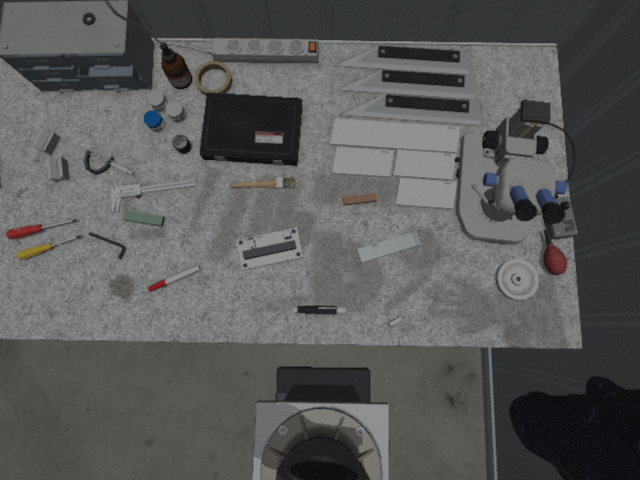

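View pics/scene.png

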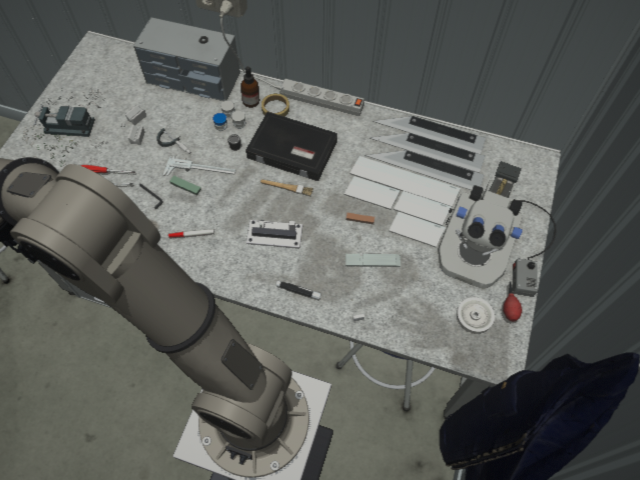

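The top view shows the holder at about (270,248), dark rail inside, and the pale blade at about (388,247). The bystanders lie elsewhere, and the workspace between blade and holder is clear. Next I'll crop both for detail.

```bash
python3 - <<'E'
from h import *
a=cv2.imread('pics/top.png')[215:285,225:435]; b=cv2.imread('pics/scene.png')[205:285,235:415]
a=cv2.resize(a,(780,260),interpolation=cv2.INTER_CUBIC); b=cv2.resize(b,(720,320),interpolation=cv2.INTER_CUBIC)
b=cv2.copyMakeBorder(b,0,0,0,60,0); cv2.imwrite('pics/crop1.png',np.vstack([a,b]))
E
```

```text
(no output)
```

View pics/crop1.png

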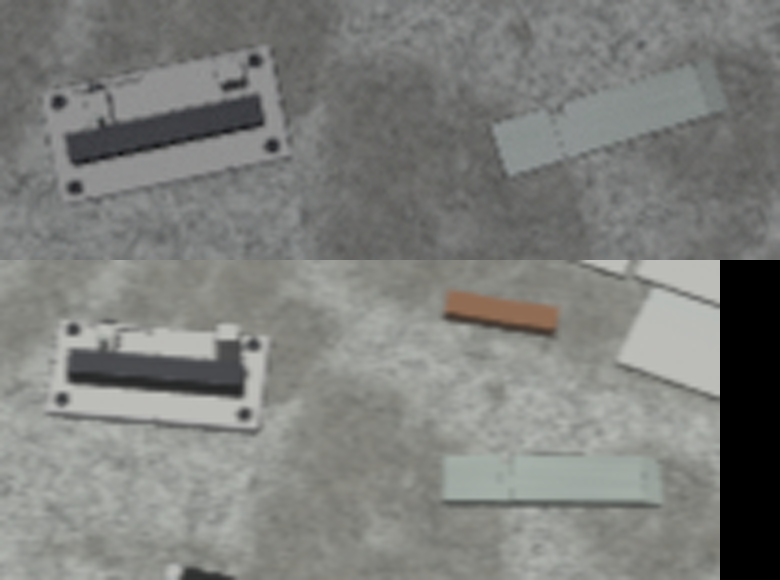

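The crop shows the holder with its heel block at the upper right (crop 232,75) and pin carrier at the left (crop 100,105). The blade has its bevel at the right and its notch on the upper edge at about (552,108), so it already has nearly the holder's orientation.

```bash
python3 - <<'E'
from h import *
im,C=cam('top'); s=210/780
f=lambda p: np.array(p)*s+[225,215]-[.3,.3]
b=ray(C,f([(493,124),(713,63),(728,107),(512,177)]),.008)
h=ray(C,f([(43,90),(268,46),(290,155),(70,202)]),.010)
for n,q in (('blade',b),('holder',h)):
    yv=(q[0]-q[1]+q[3]-q[2]); xv=q[0]-q[3]+q[1]-q[2]
    print(n,q[:,:2].tolist(),'c',q.mean(0),'len',np.linalg.norm(yv)/2,np.linalg.norm(xv)/2,'yaw of y axis',np.degrees(np.arctan2(yv[1],yv[0]))-90)
s=sense(); print(Ro.from_quat(s['eef_rot']).as_matrix())
im,C=cam('wrist'); print(C, capture('wrist')['mount'])
E
```

```text
blade [[0.5239543968134681, -0.08416670594093006], [0.5686917136204299, -0.23484486577823108], [0.5382142982166225, -0.24443444744937448], [0.48778639228696563, -0.09713102380732633]] c [ 0.5297 -0.1651  0.008 ] len 0.15640447860544993 0.03517915001118128 yaw of y axis 17.711720595294594
holder [[0.5423386867362399, 0.22312591340401922], [0.5754183521531271, 0.07039464116534905], [0.5001836162500068, 0.053446004815987505], [0.46586736461205247, 0.20097885375843574]] c [0.521 0.137 0.01 ] len 0.15386743653575022 0.07833134986631149 yaw of y axis 12.650682773626272
[[-0.9742  0.2258 -0.0002]
 [ 0.2258  0.9742 -0.001 ]
 [-0.     -0.001  -1.    ]]
(array([[368.6359,   0.    , 317.4393],
       [  0.    , 368.6359, 243.5473],
       [  0.    ,   0.    ,   1.    ]]), array([[ 0.2261,  0.9741, -0.0006],
       [ 0.9303, -0.2158,  0.2965],
       [ 0.2887, -0.0676, -0.955 ]]), array([-0.6752, -0.0384,  0.38  ])) [[-0.0003 -0.955  -0.2965  0.0758]
 [ 1.     -0.0004  0.0003  0.0006]
 [-0.0004 -0.2965  0.955  -0.1431]
 [ 0.      0.      0.      1.    ]]
```

```bash
cat >> h.py <<'E'
def plan(xyz,yaw,n,r=3):
    s=sense(); R=Ro.from_quat(s['eef_rot']).as_matrix(); a=np.degrees(np.arctan2(R[1,1],R[0,1]))
    tw=-np.radians((yaw-a+180)%360-180)/n; d=(np.array(xyz)-s['ee_pos'])/n
    print('t',s['t'],'pos',s['ee_pos'],'yaw',a,'j',s['joints'].round(2))
    for k in range(n):
        v=R.T@d; print({'tx':round(v[0],r),'ty':round(v[1],r),'tz':round(v[2],r),'twist':round(tw,3)})
        R=R@Ro.from_rotvec([0,0,tw]).as_matrix()
E
python3 -c "
from h import *
plan([.521,.137,.16],12.65,16)"
```

```text
t 0.25 pos [0.15239005 0.65734398 0.23096508] yaw 76.94575455892064 j [-1.49  0.43  0.07  1.61 -0.03  1.11 -0.07]
{'tx': np.float64(-0.03), 'ty': np.float64(-0.026), 'tz': np.float64(0.004), 'twist': np.float64(0.07)}
{'tx': np.float64(-0.032), 'ty': np.float64(-0.024), 'tz': np.float64(0.004), 'twist': np.float64(0.07)}
{'tx': np.float64(-0.033), 'ty': np.float64(-0.022), 'tz': np.float64(0.004), 'twist': np.float64(0.07)}
{'tx': np.float64(-0.035), 'ty': np.float64(-0.02), 'tz': np.float64(0.004), 'twist': np.float64(0.07)}
{'tx': np.float64(-0.036), 'ty': np.float64(-0.017), 'tz': np.float64(0.004), 'twist': np.float64(0.07)}
{'tx': np.float64(-0.037), 'ty': np.float64(-0.015), 'tz': np.float64(0.004), 'twist': np.float64(0.07)}
{'tx': np.float64(-0.038), 'ty': np.float64(-0.012), 'tz': np.float64(0.004), 'twist': np.float64(0.07)}
{'tx': np.float64(-0.039), 'ty': np.float64(-0.009), 'tz': np.float64(0.004), 'twist': np.float64(0.07)}
{'tx': np.float64(-0.039), 'ty': np.float64(-0.007), 'tz': np.float64(0.004), 'twist': np.float64(0.07)}
{'tx': np.float64(-0.04), 'ty': np.float64(-0.004), 'tz': np.float64(0.004), 'twist': np.float64(0.07)}
{'tx': np.float64(-0.04), 'ty': np.float64(-0.001), 'tz': np.float64(0.004), 'twist': np.float64(0.07)}
{'tx': np.float64(-0.04), 'ty': np.float64(0.002), 'tz': np.float64(0.004), 'twist': np.float64(0.07)}
{'tx': np.float64(-0.04), 'ty': np.float64(0.005), 'tz': np.float64(0.004), 'twist': np.float64(0.07)}
{'tx': np.float64(-0.039), 'ty': np.float64(0.007), 'tz': np.float64(0.004), 'twist': np.float64(0.07)}
{'tx': np.float64(-0.039), 'ty': np.float64(0.01), 'tz': np.float64(0.004), 'twist': np.float64(0.07)}
{'tx': np.float64(-0.038), 'ty': np.float64(0.013), 'tz': np.float64(0.004), 'twist': np.float64(0.07)}
```

>>> carry_out:
  steps:
    - {"tx": -0.03,"ty": -0.026,"tz": 0.004,"twist": 0.07,"gripper": 1}
    - {"tx": -0.032,"ty": -0.024,"tz": 0.004,"twist": 0.07,"gripper": 1}
    - {"tx": -0.033,"ty": -0.022,"tz": 0.004,"twist": 0.07,"gripper": 1}
    - {"tx": -0.035,"ty": -0.02,"tz": 0.004,"twist": 0.07,"gripper": 1}
    - {"tx": -0.036,"ty": -0.017,"tz": 0.004,"twist": 0.07,"gripper": 1}
    - {"tx": -0.037,"ty": -0.015,"tz": 0.004,"twist": 0.07,"gripper": 1}
    - {"tx": -0.038,"ty": -0.012,"tz": 0.004,"twist": 0.07,"gripper": 1}
    - {"tx": -0.039,"ty": -0.009,"tz": 0.004,"twist": 0.07,"gripper": 1}

```text
t: 1.05
ee_pos: [0.3386, 0.3962, 0.1993]
eef_rot: [0.385, 0.923, 0.0, -0.0]
contact_force: [1.7, 0.7, 0.3]
width: 0.0855
gripper_force: 0.0
```

>>> carry_out:
  steps:
    - {"tx": -0.039,"ty": -0.007,"tz": 0.004,"twist": 0.07,"gripper": 1}
    - {"tx": -0.04,"ty": -0.004,"tz": 0.004,"twist": 0.07,"gripper": 1}
    - {"tx": -0.04,"ty": -0.001,"tz": 0.004,"twist": 0.07,"gripper": 1}
    - {"tx": -0.04,"ty": 0.002,"tz": 0.004,"twist": 0.07,"gripper": 1}
    - {"tx": -0.04,"ty": 0.005,"tz": 0.004,"twist": 0.07,"gripper": 1}
    - {"tx": -0.039,"ty": 0.007,"tz": 0.004,"twist": 0.07,"gripper": 1}
    - {"tx": -0.039,"ty": 0.01,"tz": 0.004,"twist": 0.07,"gripper": 1}
    - {"tx": -0.038,"ty": 0.013,"tz": 0.004,"twist": 0.07,"gripper": 1}
    - {"gripper": 1}
    - {"gripper": 1}
    - {"gripper": 1}

```text
$.steps[8]: bad value
```

```bash
python3 -c "
from h import *
im,C=cam('wrist'); save('w1.png',im); s=sense(); print(s['ee_pos'],s['t'],s['joints']); np.savez('w1.npz',K=C[0],R=C[1],t=C[2])
plan([.5297,-.155,.16],17.7,9)"
```

```text
[0.3425 0.3904 0.1988] 1.1 [-1.2252  0.2097  0.2863  1.999  -0.0705  0.9437 -0.134 ]
t 1.1 pos [0.3425 0.3904 0.1988] yaw 44.077983516836575 j [-1.23  0.21  0.29  2.   -0.07  0.94 -0.13]
{'tx': np.float64(-0.058), 'ty': np.float64(-0.027), 'tz': np.float64(0.004), 'twist': np.float64(0.051)}
{'tx': np.float64(-0.059), 'ty': np.float64(-0.024), 'tz': np.float64(0.004), 'twist': np.float64(0.051)}
{'tx': np.float64(-0.06), 'ty': np.float64(-0.021), 'tz': np.float64(0.004), 'twist': np.float64(0.051)}
{'tx': np.float64(-0.061), 'ty': np.float64(-0.018), 'tz': np.float64(0.004), 'twist': np.float64(0.051)}
{'tx': np.float64(-0.062), 'ty': np.float64(-0.015), 'tz': np.float64(0.004), 'twist': np.float64(0.051)}
{'tx': np.float64(-0.063), 'ty': np.float64(-0.012), 'tz': np.float64(0.004), 'twist': np.float64(0.051)}
{'tx': np.float64(-0.064), 'ty': np.float64(-0.008), 'tz': np.float64(0.004), 'twist': np.float64(0.051)}
{'tx': np.float64(-0.064), 'ty': np.float64(-0.005), 'tz': np.float64(0.004), 'twist': np.float64(0.051)}
{'tx': np.float64(-0.064), 'ty': np.float64(-0.002), 'tz': np.float64(0.004), 'twist': np.float64(0.051)}
```

View pics/w1.png

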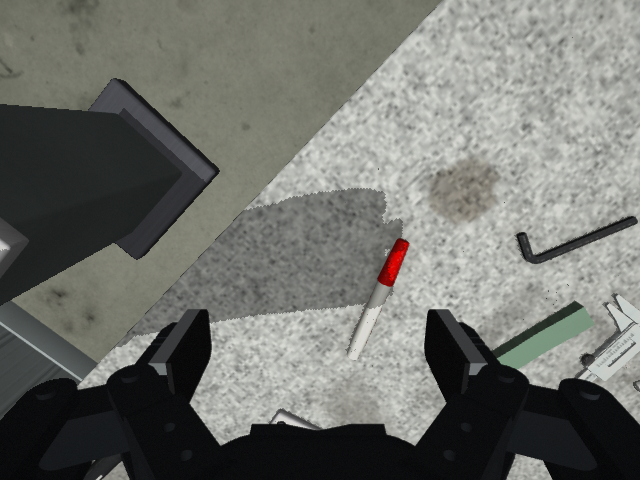

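The second call was refused because its hold rows had no shift. The picture, taken mid-way, shows only the marker pen at about (380,300) and bench. I'll continue to the holder.

>>> carry_out:
  steps:
    - {"tx": -0.039,"ty": -0.007,"tz": 0.004,"twist": 0.07,"gripper": 1}
    - {"tx": -0.04,"ty": -0.004,"tz": 0.004,"twist": 0.07,"gripper": 1}
    - {"tx": -0.04,"ty": -0.001,"tz": 0.004,"twist": 0.07,"gripper": 1}
    - {"tx": -0.04,"ty": 0.002,"tz": 0.004,"twist": 0.07,"gripper": 1}
    - {"tx": -0.04,"ty": 0.005,"tz": 0.004,"twist": 0.07,"gripper": 1}
    - {"tx": -0.039,"ty": 0.007,"tz": 0.004,"twist": 0.07,"gripper": 1}
    - {"tx": -0.039,"ty": 0.01,"tz": 0.004,"twist": 0.07,"gripper": 1}
    - {"tx": -0.038,"ty": 0.013,"tz": 0.004,"twist": 0.07,"gripper": 1}
    - {"tx": 0,"gripper": 1}
    - {"tx": 0,"gripper": 1}
    - {"tx": 0,"gripper": 1}

```text
$.steps[8]: bad value
```

```bash
python3 -c "
from h import *
im,C=cam('wrist'); save('w2.png',im); s=sense(); print(s['ee_pos'],s['t'],s['joints']); np.savez('w2.npz',K=C[0],R=C[1],t=C[2])
plan([.5297,-.165,.16],17.7,8)"
```

```text
[0.3409 0.3931 0.1991] 1.15 [-1.2273  0.2106  0.2832  1.9968 -0.0708  0.9445 -0.1344]
t 1.15 pos [0.3409 0.3931 0.1991] yaw 44.35366005183418 j [-1.23  0.21  0.28  2.   -0.07  0.94 -0.13]
{'tx': np.float64(-0.066), 'ty': np.float64(-0.032), 'tz': np.float64(0.005), 'twist': np.float64(0.058)}
{'tx': np.float64(-0.068), 'ty': np.float64(-0.028), 'tz': np.float64(0.005), 'twist': np.float64(0.058)}
{'tx': np.float64(-0.07), 'ty': np.float64(-0.024), 'tz': np.float64(0.005), 'twist': np.float64(0.058)}
{'tx': np.float64(-0.071), 'ty': np.float64(-0.02), 'tz': np.float64(0.005), 'twist': np.float64(0.058)}
{'tx': np.float64(-0.072), 'ty': np.float64(-0.016), 'tz': np.float64(0.005), 'twist': np.float64(0.058)}
{'tx': np.float64(-0.073), 'ty': np.float64(-0.012), 'tz': np.float64(0.005), 'twist': np.float64(0.058)}
{'tx': np.float64(-0.073), 'ty': np.float64(-0.007), 'tz': np.float64(0.005), 'twist': np.float64(0.058)}
{'tx': np.float64(-0.074), 'ty': np.float64(-0.003), 'tz': np.float64(0.005), 'twist': np.float64(0.058)}
```

View pics/w2.png

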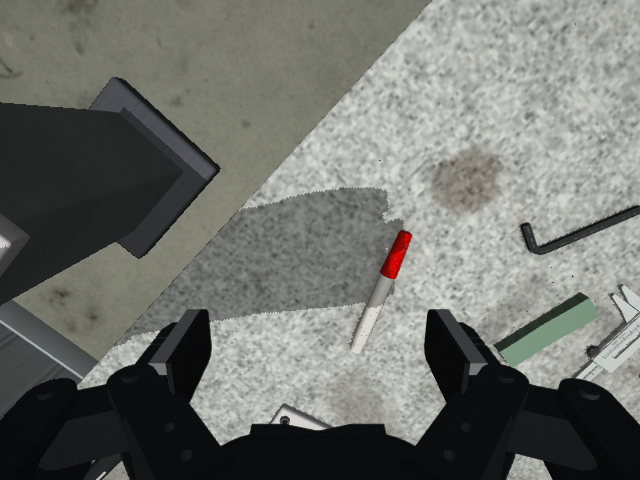

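Hold rows apparently need every field, so the call was refused again and the picture shows the same view (pen at about (380,290)). I'll resend with all fields.

>>> carry_out:
  steps:
    - {"tx": -0.039,"ty": -0.007,"tz": 0.004,"twist": 0.07,"gripper": 1}
    - {"tx": -0.04,"ty": -0.004,"tz": 0.004,"twist": 0.07,"gripper": 1}
    - {"tx": -0.04,"ty": -0.001,"tz": 0.004,"twist": 0.07,"gripper": 1}
    - {"tx": -0.04,"ty": 0.002,"tz": 0.004,"twist": 0.07,"gripper": 1}
    - {"tx": -0.04,"ty": 0.005,"tz": 0.004,"twist": 0.07,"gripper": 1}
    - {"tx": -0.039,"ty": 0.007,"tz": 0.004,"twist": 0.07,"gripper": 1}
    - {"tx": -0.039,"ty": 0.01,"tz": 0.004,"twist": 0.07,"gripper": 1}
    - {"tx": -0.038,"ty": 0.013,"tz": 0.004,"twist": 0.07,"gripper": 1}
    - {"tx": 0,"ty": 0,"tz": 0,"twist": 0,"gripper": 1}
    - {"tx": 0,"ty": 0,"tz": 0,"twist": 0,"gripper": 1}
    - {"tx": 0,"ty": 0,"tz": 0,"twist": 0,"gripper": 1}

```text
t: 2.25
ee_pos: [0.5228, 0.1374, 0.1673]
eef_rot: [0.623, 0.782, -0.0, -0.0]
contact_force: [0.2, -0.1, -0.5]
width: 0.0854
gripper_force: 0.0
```

```bash
python3 -c "
from h import *
im,C=cam('wrist'); save('w3.png',im); s=sense(); print(s['ee_pos'],s['t'],s['joints']); np.savez('w3.npz',K=C[0],R=C[1],t=C[2])
plan([.5297,-.165,.16],17.7,8)"
```

```text
[0.5227 0.1376 0.1673] 2.3 [-0.8136  0.3065  0.5272  1.9957 -0.1974  0.8887  0.0436]
t 2.3 pos [0.5227 0.1376 0.1673] yaw 12.896617714784265 j [-0.81  0.31  0.53  2.   -0.2   0.89  0.04]
{'tx': np.float64(-0.037), 'ty': np.float64(-0.008), 'tz': np.float64(0.001), 'twist': np.float64(-0.01)}
{'tx': np.float64(-0.037), 'ty': np.float64(-0.008), 'tz': np.float64(0.001), 'twist': np.float64(-0.01)}
{'tx': np.float64(-0.037), 'ty': np.float64(-0.008), 'tz': np.float64(0.001), 'twist': np.float64(-0.01)}
{'tx': np.float64(-0.037), 'ty': np.float64(-0.009), 'tz': np.float64(0.001), 'twist': np.float64(-0.01)}
{'tx': np.float64(-0.037), 'ty': np.float64(-0.009), 'tz': np.float64(0.001), 'twist': np.float64(-0.01)}
{'tx': np.float64(-0.037), 'ty': np.float64(-0.01), 'tz': np.float64(0.001), 'twist': np.float64(-0.01)}
{'tx': np.float64(-0.037), 'ty': np.float64(-0.01), 'tz': np.float64(0.001), 'twist': np.float64(-0.01)}
{'tx': np.float64(-0.036), 'ty': np.float64(-0.01), 'tz': np.float64(0.001), 'twist': np.float64(-0.01)}
```

View pics/w3.png

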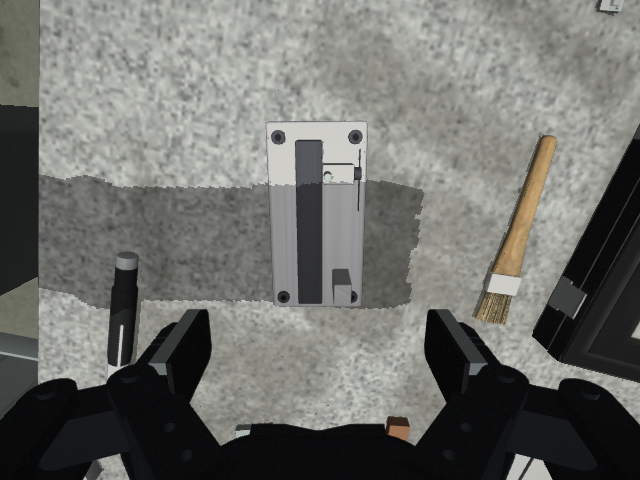

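>>> carry_out:
  steps:
    - {"tx": -0.037,"ty": -0.008,"tz": 0.001,"twist": -0.01,"gripper": 1}
    - {"tx": -0.037,"ty": -0.008,"tz": 0.001,"twist": -0.01,"gripper": 1}
    - {"tx": -0.037,"ty": -0.008,"tz": 0.001,"twist": -0.01,"gripper": 1}
    - {"tx": -0.037,"ty": -0.009,"tz": 0.001,"twist": -0.01,"gripper": 1}
    - {"tx": -0.037,"ty": -0.009,"tz": 0.001,"twist": -0.01,"gripper": 1}
    - {"tx": -0.037,"ty": -0.01,"tz": 0.001,"twist": -0.01,"gripper": 1}
    - {"tx": -0.037,"ty": -0.01,"tz": 0.001,"twist": -0.01,"gripper": 1}
    - {"tx": -0.036,"ty": -0.01,"tz": 0.001,"twist": -0.01,"gripper": 1}
    - {"tx": 0,"ty": 0,"tz": 0,"twist": 0,"gripper": 1}
    - {"tx": 0,"ty": 0,"tz": 0,"twist": 0,"gripper": 1}
    - {"tx": 0,"ty": 0,"tz": 0,"twist": 0,"gripper": 1}

```text
t: 3.4
ee_pos: [0.529, -0.1656, 0.1593]
eef_rot: [0.591, 0.806, 0.0, -0.0]
contact_force: [-0.0, 0.4, -0.2]
width: 0.0855
gripper_force: 0.0
```

```bash
python3 -c "
from h import *
im,C=cam('wrist'); save('w4.png',im); s=sense(); print(s['ee_pos'],s['t'],s['joints']); np.savez('w4.npz',K=C[0],R=C[1],t=C[2])"
```

```text
[ 0.5291 -0.1655  0.1593] 3.45 [-0.297   0.354   0.5978  1.9754 -0.2554  0.8861  0.7405]
```

View pics/w4.png

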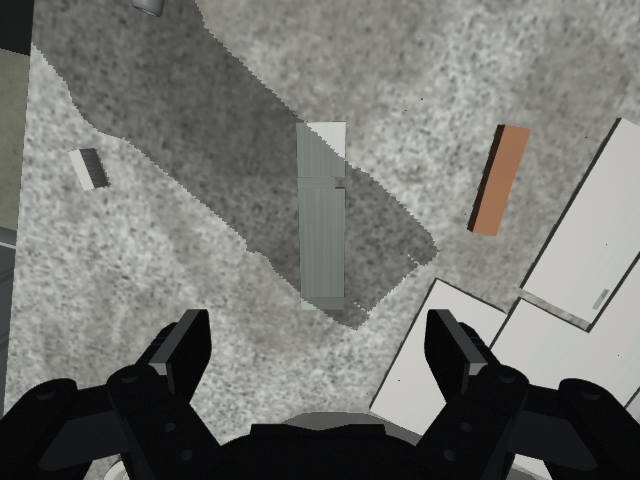

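The holder picture has base corners at about (266,122), (367,122), (361,307), (274,306). Its dark rail is at u 295–322, the pin carrier at (338,174), the pin probably at about (327,176), and the heel block at (342,285). The blade picture has corners at about (297,122), (346,122), (344,310), (301,310), with the notch at the right edge around v 178–188. Next is an enlarged crop of the pin and notch.

```bash
python3 - <<'E'
from h import *
a=cv2.imread('pics/w3.png')[150:210,285:375]; b=cv2.imread('pics/w4.png')[150:210,285:375]
cv2.imwrite('pics/crop2.png',np.vstack([cv2.resize(x,None,fx=5,fy=5,interpolation=cv2.INTER_CUBIC) for x in(a,b)])[:600])
for n,z in (('w3',.01),('w4',.008)):
    d=np.load(n+'.npz');C=(d['K'],d['R'],d['t'])
    q=ray(C,[(266,122),(367,122),(361,307),(274,306)] if n=='w3' else [(297,122),(346,122),(344,310),(301,310)],z)
    yv=q[0]-q[1]*0+q[1]-q[2]-q[3]
    yl=yv/2;print(n,q.mean(0),np.linalg.norm(yl),np.linalg.norm(q[0]-q[1]),np.degrees(np.arctan2(yl[1],yl[0]))-90)
g=cv2.cvtColor(cv2.imread('pics/w3.png'),6).astype(float)
d=np.load('w3.npz');C=(d['K'],d['R'],d['t'])
L=[];Rr=[]
for v in range(150,295,4):
    row=np.diff(g[v,285:335]); 
    L.append((285.5+row[:20].argmin(),v)); Rr.append((285.5+20+row[20:].argmax(),v))
for P in(L,Rr):
    P=ray(C,np.array(P,float),.03); vx,vy,x0,y0=cv2.fitLine(P[:,:2].astype(np.float32),cv2.DIST_HUBER,0,.01,.001).ravel()
    print('rail edge',vx,vy,x0,y0,np.degrees(np.arctan2(vy,vx)))
col=g[:,305:315].mean(1); dd=np.diff(col); print('rail ends',125+dd[125:155].argmin()+.5,295+dd[295:320].argmax()+.5, dd[132:146].round(),dd[298:312].round())
E
```

```text
w3 [0.52205014 0.14011573 0.01      ] 0.15786411286077612 0.07816996073700894 13.145403225388563
w4 [ 0.53218902 -0.16189203  0.008     ] 0.15812901249134 0.037169902936301916 17.973664479226443
rail edge 0.2264646 -0.9740194 0.5044779 0.14366055 -76.91098
rail edge 0.22567253 -0.9742032 0.52876943 0.12676139 -76.957565
rail ends 139.5 303.5 [   0.    0.   -0.   -0.    0.    0.  -43. -118.   30.   13.    1.   -0.
    0.   -0.] [ -0.  -0.   0.  -0.  16.  74.  -2. -14.  20.   1.  -3.  -1.  -0.   3.]
```

View pics/crop2.png

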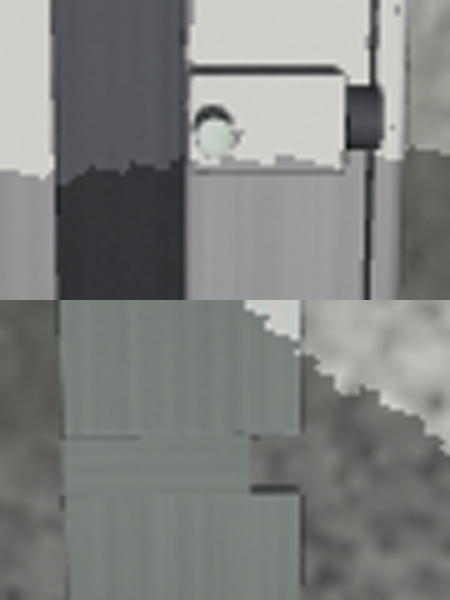

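The pin's top is at crop (216,137), i.e. pixel (328.2,177.4). The carrier spans v 164.4–184. The notch's top edges are at v ≈ 177.4 and 188.6, and its bottom is at u ≈ 335.

```bash
python3 - <<'E'
from h import *
d=np.load('w3.npz');C=(d['K'],d['R'],d['t'])
yaw=np.radians(13.07); ex=np.array([np.cos(yaw),np.sin(yaw)]); ey=np.array([-ex[1],ex[0]])
e=lambda p:np.array([p[:2]@ex,p[:2]@ey])
a=e(np.array([.50448,.14366]));b=e(np.array([.52877,.12676])); print('edges x',a,b)
ends=ray(C,[(308,139),(308.,303.5)],.03); en=[e(q) for q in ends]; print('ends',en, en[0][1]-en[1][1])
bm=e(np.array([.52205,.14012]))
hx=(a[0]+b[0])/2; hy=(en[0][1]+en[1][1])/2; print('h from rail',hx,hy,'from base',bm-[.006,0])
H=hx*ex+hy*ey
pin=e(ray(C,(328.2,177.4),.043)[0])-[hx,hy]; car=[e(q)-[hx,hy] for q in ray(C,[(338,164.4),(338,184)],.027)]
print('H',H,'pin',pin,'carrier',car,np.mean(car,0), 'knob',e(ray(C,(360,173.6),.0185)[0])-[hx,hy])
d=np.load('w4.npz');C=(d['K'],d['R'],d['t'])
g=cv2.imread('pics/w4.png').astype(int); m=(g[:,:,1]-g[:,:,2]>4).astype(np.uint8); m=cv2.morphologyEx(m,cv2.MORPH_OPEN,np.ones((5,5)))
n,l,st,ce=cv2.connectedComponentsWithStats(m); k=l[230,322]; print(st[k])
for yw in ([],):
    v=np.arange(195,295,4); Lp=[(np.flatnonzero(l[i]==k)[0],i) for i in v]; Rp=[(np.flatnonzero(l[i]==k)[-1]+1,i) for i in v]
    A=[]
    for P in(Lp,Rp):
        P=ray(C,np.array(P,float),.008); q=cv2.fitLine(P[:,:2].astype(np.float32),cv2.DIST_HUBER,0,.01,.001).ravel(); A.append(np.degrees(np.arctan(q[1]/q[0]))+90); print(q,A[-1])
by=np.radians(np.mean(A)); bx=np.array([np.cos(by),np.sin(by)]); byv=np.array([-bx[1],bx[0]])
nt=ray(C,[(335,177.4),(335,188.6)],.008)[:,:2]; print('notch w',(nt[0]-nt[1])@byv,'notch',nt.mean(0))
B1=nt.mean(0)-.034*byv-.011*bx; print('B from notch',B1,'from corners .5322 -.1619')
E
```

```text
edges x [0.52389866 0.02585465] [0.54373762 0.00389948]
ends [array([0.53389575, 0.08520884]), array([ 0.53239174, -0.04753956])] 0.13274840092398468
h from rail 0.5338181409348024 0.018834637108592855 from base [0.53421296 0.01843305]
H [0.51573003 0.13906505] pin [0.01463626 0.0400541 ] carrier [array([0.02242919, 0.04777394]), array([0.02261752, 0.03302797])] [0.02252335 0.04040095] knob [0.04019852 0.03987849]
[ 296  123   49  187 7538]
[ 0.31328216 -0.94966006  0.5235307  -0.19577199] 18.257141
[ 0.30510077 -0.9523201   0.55597293 -0.17512952] 17.764229
notch w 0.008877269871862025 notch [ 0.5320213  -0.12740703]
B from notch [ 0.53207292 -0.16314213] from corners .5322 -.1619
```

Checks agree: rail length 132.7 mm and notch width 8.9 mm. The holder is at (0.5157, 0.1391) with yaw 13.07°, and the pin is at holder y ≈ 40.2 mm, so blade home is y ≈ +6.2 mm. The blade is at (0.5321, −0.1626) with yaw 18.0°.

```bash
python3 -c "
from h import *
plan([.5321,-.1626,.001],18.0,6,4)"
```

```text
t 3.45 pos [ 0.52908629 -0.16548127  0.15929204] yaw 17.499208271176062 j [-0.3   0.35  0.6   1.98 -0.26  0.89  0.74]
{'tx': np.float64(0.0003), 'ty': np.float64(0.0006), 'tz': np.float64(0.0264), 'twist': np.float64(-0.001)}
{'tx': np.float64(0.0003), 'ty': np.float64(0.0006), 'tz': np.float64(0.0264), 'twist': np.float64(-0.001)}
{'tx': np.float64(0.0003), 'ty': np.float64(0.0006), 'tz': np.float64(0.0264), 'twist': np.float64(-0.001)}
{'tx': np.float64(0.0003), 'ty': np.float64(0.0006), 'tz': np.float64(0.0264), 'twist': np.float64(-0.001)}
{'tx': np.float64(0.0003), 'ty': np.float64(0.0006), 'tz': np.float64(0.0264), 'twist': np.float64(-0.001)}
{'tx': np.float64(0.0003), 'ty': np.float64(0.0006), 'tz': np.float64(0.0264), 'twist': np.float64(-0.001)}
```

>>> carry_out:
  steps:
    - {"tx": 0.0018,"ty": 0.0037,"tz": 0.03,"twist": -0.009,"gripper": 1}
    - {"tx": 0,"ty": 0,"tz": 0.03,"twist": 0,"gripper": 1}
    - {"tx": 0,"ty": 0,"tz": 0.03,"twist": 0,"gripper": 1}
    - {"tx": 0,"ty": 0,"tz": 0.03,"twist": 0,"gripper": 1}
    - {"tx": 0,"ty": 0,"tz": 0.02,"twist": 0,"gripper": 1}
    - {"tx": 0,"ty": 0,"tz": 0.01,"twist": 0,"gripper": 1}
    - {"tx": 0,"ty": 0,"tz": 0.005,"twist": 0,"gripper": 1}
    - {"tx": 0,"ty": 0,"tz": 0,"twist": 0,"gripper": 1}
    - {"tx": 0,"ty": 0,"tz": 0,"twist": 0,"gripper": 1}
    - {"tx": 0,"ty": 0,"tz": 0,"twist": 0,"gripper": 1}
  squeeze: 60

```text
t: 4.45
ee_pos: [0.5324, -0.1644, 0.0052]
eef_rot: [0.589, 0.808, 0.0, 0.001]
contact_force: [-0.1, -0.5, -0.5]
width: 0.085
gripper_force: 0.0
```

```bash
python3 -c "
from h import *
plan([.5321,-.1626,.001],18.0,1,4)"
```

```text
t 4.45 pos [ 0.53240617 -0.16437437  0.00524021] yaw 17.885126260194728 j [-0.16  0.59  0.44  2.05 -0.44  0.59  0.9 ]
{'tx': np.float64(0.0018), 'ty': np.float64(0.0002), 'tz': np.float64(0.0042), 'twist': np.float64(-0.002)}
```

>>> carry_out:
  steps:
    - {"tx": 0.0018,"ty": 0.0002,"tz": 0.0042,"twist": -0.002,"gripper": 1}
    - {"tx": 0,"ty": 0,"tz": 0,"twist": 0,"gripper": 1}
    - {"tx": 0,"ty": 0,"tz": 0,"twist": 0,"gripper": -1}
    - {"tx": 0,"ty": 0,"tz": 0,"twist": 0,"gripper": -1}
    - {"tx": 0,"ty": 0,"tz": 0,"twist": 0,"gripper": -1}
    - {"tx": 0,"ty": 0,"tz": 0,"twist": 0,"gripper": -1}
    - {"tx": 0,"ty": 0,"tz": 0,"twist": 0,"gripper": -1}
    - {"tx": 0,"ty": 0,"tz": 0,"twist": 0,"gripper": -1}
    - {"tx": 0,"ty": 0,"tz": 0,"twist": 0,"gripper": -1}
  squeeze: 60

```text
t: 5.35
ee_pos: [0.5316, -0.1627, 0.0005]
eef_rot: [0.588, 0.809, 0.0, 0.0]
contact_force: [-2.6, 1.9, 9.7]
width: 0.0361
gripper_force: 59.2
```

```bash
python3 -c "
from h import *
s=sense(); print(s['width'],s['gripper_force'],s['contact_force'],s['t'])
plan([.5321,-.1626,.001],18.0,1,4)"
```

```text
0.03607235675968548 59.19359743595123 [-2.55014516  1.87257649  9.73102223] 5.35
t 5.35 pos [ 0.53155914 -0.16266951  0.00054113] yaw 17.98274570647381 j [-0.16  0.6   0.44  2.05 -0.45  0.59  0.9 ]
{'tx': np.float64(-0.0001), 'ty': np.float64(0.0005), 'tz': np.float64(-0.0005), 'twist': np.float64(-0.0)}
```

>>> carry_out:
  steps:
    - {"tx": 0,"ty": 0,"tz": -0.01,"twist": 0,"gripper": -1}
    - {"tx": 0,"ty": 0,"tz": -0.03,"twist": 0,"gripper": -1}
    - {"tx": 0,"ty": 0,"tz": -0.03,"twist": 0,"gripper": -1}
    - {"tx": 0,"ty": 0,"tz": -0.03,"twist": 0,"gripper": -1}
    - {"tx": 0,"ty": 0,"tz": 0,"twist": 0,"gripper": -1}
    - {"tx": 0,"ty": 0,"tz": 0,"twist": 0,"gripper": -1}
  squeeze: 80

```text
t: 5.95
ee_pos: [0.5317, -0.1624, 0.1007]
eef_rot: [0.588, 0.809, 0.0, 0.0]
contact_force: [-0.1, -0.4, -3.0]
width: 0.0352
gripper_force: 80.7
```

```bash
python3 -c "
from h import *
s=sense(); print(s['width'],s['gripper_force'],s['contact_force'],s['t'])
plan([.5026,.1424,.09],13.07,9,4)"
```

```text
0.035159874916796105 80.72877287864685 [-0.14256725 -0.38286453 -2.97616198] 5.95
t 5.95 pos [ 0.53165024 -0.16241249  0.10069131] yaw 18.008534146780352 j [-0.26  0.44  0.56  2.01 -0.33  0.77  0.81]
{'tx': np.float64(0.0332), 'ty': np.float64(0.0074), 'tz': np.float64(0.0012), 'twist': np.float64(0.01)}
{'tx': np.float64(0.0333), 'ty': np.float64(0.0071), 'tz': np.float64(0.0012), 'twist': np.float64(0.01)}
{'tx': np.float64(0.0333), 'ty': np.float64(0.0068), 'tz': np.float64(0.0012), 'twist': np.float64(0.01)}
{'tx': np.float64(0.0334), 'ty': np.float64(0.0064), 'tz': np.float64(0.0012), 'twist': np.float64(0.01)}
{'tx': np.float64(0.0335), 'ty': np.float64(0.0061), 'tz': np.float64(0.0012), 'twist': np.float64(0.01)}
{'tx': np.float64(0.0335), 'ty': np.float64(0.0058), 'tz': np.float64(0.0012), 'twist': np.float64(0.01)}
{'tx': np.float64(0.0336), 'ty': np.float64(0.0055), 'tz': np.float64(0.0012), 'twist': np.float64(0.01)}
{'tx': np.float64(0.0336), 'ty': np.float64(0.0052), 'tz': np.float64(0.0012), 'twist': np.float64(0.01)}
{'tx': np.float64(0.0337), 'ty': np.float64(0.0048), 'tz': np.float64(0.0012), 'twist': np.float64(0.01)}
```

>>> carry_out:
  steps:
    - {"tx": 0.033,"ty": 0.007,"tz": 0.001,"twist": 0.01,"gripper": -1}
    - {"tx": 0.033,"ty": 0.007,"tz": 0.001,"twist": 0.01,"gripper": -1}
    - {"tx": 0.033,"ty": 0.007,"tz": 0.001,"twist": 0.01,"gripper": -1}
    - {"tx": 0.033,"ty": 0.006,"tz": 0.001,"twist": 0.01,"gripper": -1}
    - {"tx": 0.034,"ty": 0.006,"tz": 0.001,"twist": 0.01,"gripper": -1}
    - {"tx": 0.034,"ty": 0.006,"tz": 0.001,"twist": 0.01,"gripper": -1}
    - {"tx": 0.034,"ty": 0.006,"tz": 0.001,"twist": 0.01,"gripper": -1}
    - {"tx": 0.034,"ty": 0.005,"tz": 0.001,"twist": 0.01,"gripper": -1}
    - {"tx": 0.034,"ty": 0.005,"tz": 0.001,"twist": 0.006,"gripper": -1}
    - {"tx": 0,"ty": 0,"tz": 0,"twist": 0,"gripper": -1}
    - {"tx": 0,"ty": 0,"tz": 0,"twist": 0,"gripper": -1}
    - {"tx": 0,"ty": 0,"tz": 0,"twist": 0,"gripper": -1}

```text
t: 7.15
ee_pos: [0.5024, 0.142, 0.0905]
eef_rot: [0.622, 0.783, -0.001, -0.0]
contact_force: [0.0, -0.2, -2.3]
width: 0.0351
gripper_force: 80.7
```

```bash
python3 -c "
from h import *
im,C=cam('wrist'); save('w5.png',im); np.savez('w5.npz',K=C[0],R=C[1],t=C[2])
cv2.imwrite('pics/crop5.png',cv2.resize(cv2.imread('pics/w5.png')[60:400,200:460],None,fx=1.75,fy=1.75,interpolation=cv2.INTER_CUBIC))
plan([.5026,.1424,.04],13.07,3,4)"
```

```text
t 7.2 pos [0.5025 0.1418 0.0907] yaw 12.978476012573951 j [-0.84  0.41  0.55  2.09 -0.32  0.72  0.13]
{'tx': np.float64(0.0002), 'ty': np.float64(0.0001), 'tz': np.float64(0.0169), 'twist': np.float64(-0.001)}
{'tx': np.float64(0.0002), 'ty': np.float64(0.0001), 'tz': np.float64(0.0169), 'twist': np.float64(-0.001)}
{'tx': np.float64(0.0002), 'ty': np.float64(0.0001), 'tz': np.float64(0.0169), 'twist': np.float64(-0.001)}
```

View pics/crop5.png

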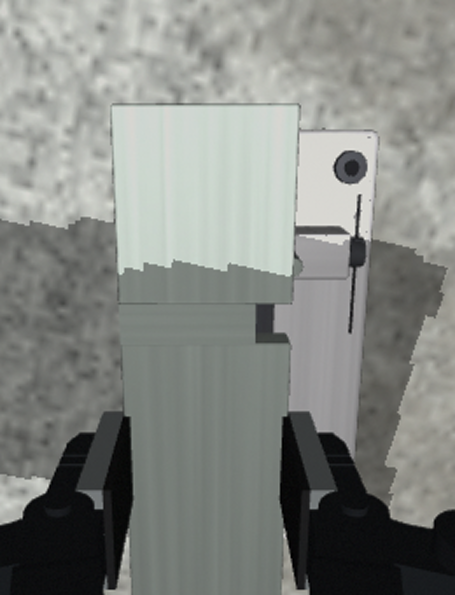

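The crop shows the blade held with its far end at v≈119, its notch at v≈233–255 open to the right, and the pin just visible beside the blade's right edge. Next I'll check the blade's pose in the tool.

```bash
python3 - <<'E'
from h import *
d=np.load('w5.npz');C=(d['K'],d['R'],d['t'])
s=sense(); R=Ro.from_quat(s['eef_rot']).as_matrix()
f=lambda p: np.array(p)/1.75+[200,60]
P=[(111,104),(300,104),(118.5,303),(293,303),(257,303),(257,342),(289.5,342),(131,560),(283.5,400)]
q=ray(C,f(P),s['ee_pos'][2]+.0075)
print(((q-s['ee_pos'])@R*1000).round(1))
E
```

```text
[[ 79.8 -18.6  -7.5]
 [ 79.8  19.   -7.6]
 [ 38.7 -18.8  -7.5]
 [ 38.7  19.3  -7.5]
 [ 38.7  11.4  -7.5]
 [ 29.7  11.6  -7.5]
 [ 29.7  18.8  -7.5]
 [-27.6 -18.3  -7.5]
 [ 15.7  18.   -7.5]]
```

```bash
cat >> h.py <<'E'
def hp():
    s=sense(); R=Ro.from_quat(s['eef_rot']).as_matrix(); y=np.radians(13.07)
    ex=np.array([np.cos(y),np.sin(y)]);ey=np.array([-ex[1],ex[0]]); d=s['ee_pos'][:2]-[.51573,.13907]; F=s['contact_force']
    print('t %.2f holder mm x %.2f y %.2f z %.2f yawerr %.2f | F x %.1f y %.1f z %.1f | grip %.1f w %.4f Tq %s'%(s['t'],d@ex*1e3,d@ey*1e3,s['ee_pos'][2]*1e3,np.degrees(np.arctan2(R[1,1],R[0,1]))-13.07,F[:2]@ex,F[:2]@ey,F[2],s['gripper_force'],s['width'],s['torque'].round(2)))
E
python3 -c "from h import *;hp()"
```

```text
t 7.20 holder mm x -12.23 y 5.65 z 90.70 yawerr -0.09 | F x 0.3 y -0.4 z -2.4 | grip 80.7 w 0.0354 Tq [-0.07  0.01 -0.05]
```

>>> carry_out:
  steps:
    - {"tx": 0.0003,"ty": 0,"tz": 0.02,"twist": -0.001,"gripper": -1}
    - {"tx": 0,"ty": 0,"tz": 0.02,"twist": 0,"gripper": -1}
    - {"tx": 0,"ty": 0,"tz": 0.01,"twist": 0,"gripper": -1}
    - {"tx": 0,"ty": 0,"tz": 0.005,"twist": 0,"gripper": -1}
    - {"tx": 0,"ty": 0,"tz": 0,"twist": 0,"gripper": -1}
    - {"tx": 0,"ty": 0,"tz": 0,"twist": 0,"gripper": -1}
    - {"tx": 0,"ty": 0,"tz": 0,"twist": 0,"gripper": -1}

```text
t: 7.9
ee_pos: [0.5031, 0.1434, 0.0368]
eef_rot: [0.622, 0.783, 0.0, 0.0]
contact_force: [-0.9, 0.1, -2.7]
width: 0.0352
gripper_force: 80.7
```

```bash
python3 -c "from h import *;hp()"
```

```text
t 7.90 holder mm x -11.29 y 7.09 z 36.78 yawerr 0.04 | F x -0.9 y 0.3 z -2.7 | grip 80.7 w 0.0352 Tq [-0.05 -0.01 -0.03]
```

>>> carry_out:
  steps:
    - {"tx": 0,"ty": 0,"tz": 0,"twist": 0,"gripper": -1}
    - {"tx": 0,"ty": 0,"tz": 0,"twist": 0,"gripper": -1}
    - {"tx": 0,"ty": 0,"tz": 0,"twist": 0,"gripper": -1}

```text
t: 8.2
ee_pos: [0.5027, 0.1435, 0.0363]
eef_rot: [0.622, 0.783, 0.0, 0.0]
contact_force: [-0.3, 0.6, -3.5]
width: 0.035
gripper_force: 80.7
```

```bash
python3 -c "from h import *;hp()"
```

```text
t 8.20 holder mm x -11.66 y 7.24 z 36.30 yawerr 0.06 | F x -0.1 y 0.6 z -3.5 | grip 80.7 w 0.0350 Tq [-0.   -0.01  0.01]
```

>>> carry_out:
  steps:
    - {"tx": -0.0012,"ty": 0,"tz": 0.003,"twist": 0,"gripper": -1}
    - {"tx": 0,"ty": 0,"tz": 0.001,"twist": 0,"gripper": -1}
    - {"tx": 0,"ty": 0,"tz": 0,"twist": 0,"gripper": -1}
    - {"tx": 0,"ty": 0,"tz": 0,"twist": 0,"gripper": -1}
    - {"tx": 0,"ty": 0,"tz": 0,"twist": 0,"gripper": -1}

```text
t: 8.7
ee_pos: [0.503, 0.1421, 0.0321]
eef_rot: [0.622, 0.783, -0.0, 0.0]
contact_force: [-0.9, -0.0, -2.1]
width: 0.0351
gripper_force: 80.7
```

```bash
python3 -c "from h import *;hp()"
```

```text
t 8.70 holder mm x -11.74 y 5.87 z 32.11 yawerr 0.05 | F x -0.9 y 0.2 z -2.1 | grip 80.7 w 0.0351 Tq [ 0.02 -0.02 -0.04]
```

>>> carry_out:
  steps:
    - {"tx": 0,"ty": 0.002,"tz": 0,"twist": 0,"gripper": -1}
    - {"tx": 0,"ty": 0.0015,"tz": 0,"twist": 0,"gripper": -1}
    - {"tx": 0,"ty": 0.001,"tz": 0,"twist": 0,"gripper": -1}
    - {"tx": 0,"ty": 0,"tz": 0,"twist": 0,"gripper": -1}
    - {"tx": 0,"ty": 0,"tz": 0,"twist": 0,"gripper": -1}

```text
t: 9.2
ee_pos: [0.5073, 0.1432, 0.0321]
eef_rot: [0.622, 0.783, -0.0, 0.0]
contact_force: [0.3, -1.2, -1.6]
width: 0.0353
gripper_force: 80.7
```

```bash
python3 -c "from h import *;hp()"
```

```text
t 9.20 holder mm x -7.26 y 5.88 z 32.09 yawerr 0.05 | F x -0.0 y -1.2 z -1.6 | grip 80.7 w 0.0353 Tq [0.03 0.02 0.02]
```

>>> carry_out:
  steps:
    - {"tx": 0,"ty": 0.001,"tz": 0,"twist": 0,"gripper": -1}
    - {"tx": 0,"ty": 0.001,"tz": 0,"twist": 0,"gripper": -1}
    - {"tx": 0,"ty": 0,"tz": 0,"twist": 0,"gripper": -1}
    - {"tx": 0,"ty": 0,"tz": 0,"twist": 0,"gripper": -1}

```text
t: 9.6
ee_pos: [0.5093, 0.1436, 0.0321]
eef_rot: [0.622, 0.783, -0.0, -0.0]
contact_force: [-0.8, 0.6, -2.5]
width: 0.0353
gripper_force: 80.7
```

```bash
python3 -c "from h import *;hp()"
```

```text
t 9.60 holder mm x -5.25 y 5.87 z 32.10 yawerr 0.05 | F x -0.6 y 0.8 z -2.5 | grip 80.7 w 0.0353 Tq [ 0.02 -0.01  0.01]
```

No contact at x = −5.25, so the pin is inside the notch mouth. I'll carry on in.

>>> carry_out:
  steps:
    - {"tx": 0,"ty": 0.001,"tz": 0,"twist": 0,"gripper": -1}
    - {"tx": 0,"ty": 0.001,"tz": 0,"twist": 0,"gripper": -1}
    - {"tx": 0,"ty": 0.001,"tz": 0,"twist": 0,"gripper": -1}
    - {"tx": 0,"ty": 0.001,"tz": 0,"twist": 0,"gripper": -1}
    - {"tx": 0,"ty": 0,"tz": 0,"twist": 0,"gripper": -1}
    - {"tx": 0,"ty": 0,"tz": 0,"twist": 0,"gripper": -1}

```text
t: 10.2
ee_pos: [0.5131, 0.1446, 0.0321]
eef_rot: [0.622, 0.783, -0.0, -0.0]
contact_force: [0.6, 0.6, -1.4]
width: 0.035
gripper_force: 80.7
```

```bash
python3 -c "from h import *;hp()"
```

```text
t 10.20 holder mm x -1.27 y 5.94 z 32.08 yawerr 0.05 | F x 0.7 y 0.4 z -1.4 | grip 80.7 w 0.0350 Tq [0.01 0.04 0.  ]
```

>>> carry_out:
  steps:
    - {"tx": 0,"ty": 0.0005,"tz": 0.0005,"twist": 0,"gripper": -1}
    - {"tx": 0,"ty": 0.0004,"tz": 0.0005,"twist": 0,"gripper": -1}
    - {"tx": 0,"ty": 0,"tz": 0,"twist": 0,"gripper": -1}
    - {"tx": 0,"ty": 0,"tz": 0,"twist": 0,"gripper": -1}

```text
t: 10.6
ee_pos: [0.5141, 0.1447, 0.0311]
eef_rot: [0.622, 0.783, -0.0, 0.0]
contact_force: [0.2, -0.2, -2.1]
width: 0.0352
gripper_force: 80.7
```

```bash
python3 -c "from h import *;hp()"
```

```text
t 10.60 holder mm x -0.34 y 5.89 z 31.09 yawerr 0.05 | F x 0.2 y -0.2 z -2.1 | grip 80.7 w 0.0352 Tq [-0.01 -0.03 -0.01]
```

>>> carry_out:
  steps:
    - {"tx": 0,"ty": 0.0004,"tz": 0,"twist": 0,"gripper": -1}
    - {"tx": 0,"ty": 0.0003,"tz": 0,"twist": 0,"gripper": -1}
    - {"tx": 0,"ty": 0,"tz": 0,"twist": 0,"gripper": -1}
    - {"tx": 0,"ty": 0,"tz": 0,"twist": 0,"gripper": -1}

```text
t: 11.0
ee_pos: [0.5143, 0.1449, 0.031]
eef_rot: [0.622, 0.783, -0.0, -0.0]
contact_force: [-3.6, 0.7, -2.3]
width: 0.0351
gripper_force: 80.8
```

```bash
python3 -c "from h import *;hp()"
```

```text
t 11.00 holder mm x -0.07 y 5.95 z 30.99 yawerr 0.04 | F x -3.3 y 1.5 z -2.3 | grip 80.8 w 0.0351 Tq [-0.09  0.75 -0.23]
```

Contact at x ≈ 0, and the moment (−0.23 N m) fits the heel stop, so the notch is over the pin. Now I'll lower it.

>>> carry_out:
  steps:
    - {"tx": 0,"ty": 0,"tz": 0.0004,"twist": 0,"gripper": -1}
    - {"tx": 0,"ty": 0,"tz": 0.0004,"twist": 0,"gripper": -1}
    - {"tx": 0,"ty": 0,"tz": 0,"twist": 0,"gripper": -1}
    - {"tx": 0,"ty": 0,"tz": 0,"twist": 0,"gripper": -1}

```text
t: 11.4
ee_pos: [0.5144, 0.1448, 0.0307]
eef_rot: [0.622, 0.783, -0.0, -0.0]
contact_force: [-7.9, -1.2, 13.4]
width: 0.0352
gripper_force: 82.4
```

```bash
python3 -c "from h import *;hp()"
```

```text
t 11.40 holder mm x -0.02 y 5.93 z 30.68 yawerr 0.04 | F x -7.9 y 0.6 z 13.4 | grip 82.4 w 0.0352 Tq [-0.32  1.86 -0.15]
```

>>> carry_out:
  steps:
    - {"tx": 0,"ty": -0.0001,"tz": -0.00015,"twist": 0,"gripper": -1}
    - {"tx": 0,"ty": 0,"tz": 0,"twist": 0,"gripper": -1}
    - {"tx": 0,"ty": 0,"tz": 0,"twist": 0,"gripper": -1}

```text
t: 11.7
ee_pos: [0.5144, 0.1448, 0.0307]
eef_rot: [0.622, 0.783, -0.0, -0.0]
contact_force: [-6.1, -0.3, 8.5]
width: 0.0349
gripper_force: 81.9
```

```bash
python3 -c "from h import *;hp()"
```

```text
t 11.70 holder mm x -0.01 y 5.92 z 30.73 yawerr 0.03 | F x -6.0 y 1.0 z 8.5 | grip 81.9 w 0.0349 Tq [-0.22  1.47 -0.22]
```

>>> carry_out:
  steps:
    - {"tx": 0,"ty": 0,"tz": 0,"twist": 0,"gripper": -1}
    - {"tx": 0,"ty": 0,"tz": 0,"twist": 0,"gripper": -1}
    - {"tx": 0,"ty": 0,"tz": 0,"twist": 0,"gripper": -1}
    - {"tx": 0,"ty": 0,"tz": 0,"twist": 0,"gripper": -1}
    - {"tx": 0,"ty": 0,"tz": 0,"twist": 0,"gripper": -1}
    - {"tx": 0,"ty": 0,"tz": 0,"twist": 0,"gripper": -1}
    - {"tx": 0,"ty": 0,"tz": 0,"twist": 0,"gripper": -1}

```text
t: 12.4
ee_pos: [0.5144, 0.1448, 0.0307]
eef_rot: [0.622, 0.783, -0.0, -0.0]
contact_force: [-6.9, -0.9, 8.0]
width: 0.0348
gripper_force: 81.9
```

```bash
python3 -c "from h import *;hp()"
```

```text
t 12.40 holder mm x -0.02 y 5.94 z 30.72 yawerr 0.04 | F x -6.9 y 0.7 z 8.0 | grip 81.9 w 0.0348 Tq [-0.2   1.48 -0.15]
```

>>> carry_out:
  steps:
    - {"tx": 0,"ty": 0,"tz": 0,"twist": 0,"gripper": 0.3}
    - {"tx": 0,"ty": 0,"tz": 0,"twist": 0,"gripper": 0.5}
    - {"tx": 0,"ty": 0,"tz": 0,"twist": 0,"gripper": 0.5}
    - {"tx": 0,"ty": 0,"tz": 0,"twist": 0,"gripper": 0.5}
    - {"tx": 0,"ty": 0,"tz": 0,"twist": 0,"gripper": 0.5}

```text
t: 12.9
ee_pos: [0.5148, 0.1449, 0.0305]
eef_rot: [0.622, 0.783, 0.0, 0.0]
contact_force: [-0.3, 1.2, 0.4]
width: 0.064
gripper_force: 0.0
```

```bash
python3 -c "from h import *;hp()"
```

```text
t 12.90 holder mm x 0.40 y 5.88 z 30.49 yawerr 0.05 | F x -0.0 y 1.3 z 0.4 | grip 0.0 w 0.0640 Tq [-0.03  0.02 -0.  ]
```

Released with the pads clear. Now I'll retreat straight up and look.

>>> carry_out:
  steps:
    - {"tx": 0,"ty": 0,"tz": -0.01,"twist": 0,"gripper": 0.5}
    - {"tx": 0,"ty": 0,"tz": -0.025,"twist": 0,"gripper": 0.5}
    - {"tx": 0,"ty": 0,"tz": -0.035,"twist": 0,"gripper": 0.8}
    - {"tx": 0,"ty": 0,"tz": -0.035,"twist": 0,"gripper": 1}
    - {"tx": 0,"ty": 0,"tz": -0.025,"twist": 0,"gripper": 1}
    - {"tx": 0,"ty": 0,"tz": 0,"twist": 0,"gripper": 1}
    - {"tx": 0,"ty": 0,"tz": 0,"twist": 0,"gripper": 1}
    - {"tx": 0,"ty": 0,"tz": 0,"twist": 0,"gripper": 1}

```text
t: 13.7
ee_pos: [0.5142, 0.1448, 0.1599]
eef_rot: [0.622, 0.783, -0.0, -0.0]
contact_force: [1.0, -0.8, -0.3]
width: 0.0854
gripper_force: 0.0
```

```bash
python3 -c "
from h import *
hp(); im,C=cam('wrist'); save('w6.png',im)
cv2.imwrite('pics/crop6.png',cv2.resize(im[100:330,240:400,::-1],None,fx=2.6,fy=2.6,interpolation=cv2.INTER_CUBIC))"
```

```text
t 13.70 holder mm x -0.24 y 5.92 z 159.94 yawerr 0.05 | F x 0.8 y -1.0 z -0.3 | grip 0.0 w 0.0854 Tq [-0.02  0.01 -0.02]
```

View pics/crop6.png

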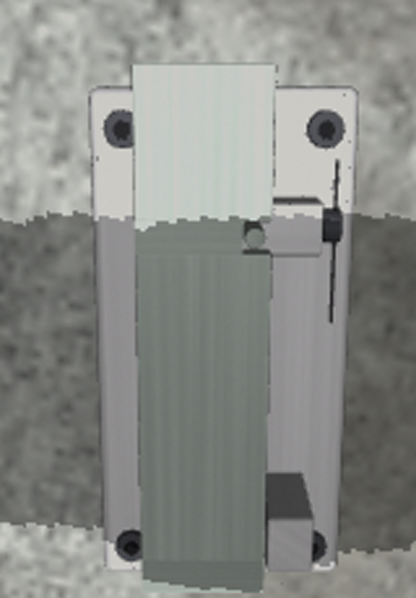

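The blade lies flat and parallel on the rail, with the pin (crop 255,238) inside the notch and its right edge against the heel block (crop 268,540). The gripper is clear, so I'm handing in.

```bash
python3 -c "
from h import *
print(finish_job())"
```

```text
the job is handed in; nothing more can be done
None
```

The blade is home on the rail, notch over the pin and notched side against the heel stop; it was pressed down with about 11 N (plus about 6–7 N sideways on the heel) for over half a second, then let go, and the job was handed in at about 13.7 s.

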